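# Put four mixed-up vessels on their own places at the buffer bench

### The job

The four vessels on the buffer bench stand on one another's places. Put them right: the conical flask on the magnetic stirrer, the open beaker on the balance pan, the narrow-necked brown bottle in the spill tray and the short wide-capped bottle on the cork mat, each upright in the middle of its place. Each place takes one vessel, so use the empty white tile to park one meanwhile, and leave the tile empty at the end; it is all glass, so set every vessel down gently, without letting it drop, and topple neither a vessel nor the measuring cylinder.

Things in the scene. Friction and masses are not known exactly. Their poses are not given: they have to be found in the camera images.
- flask_mid (a point): Conical (Erlenmeyer) flask of clear glass, loose, about 0.1 kg: round foot 67 mm across, tapering from 6 mm above its underside to a straight neck 25 mm across between 64 and 100 mm, bead 27 mm across at 102 to 104 mm, white sponge stopper 26 mm across on top, 116 mm tall in all. Point on its axis half-way up, 58 mm above its underside; z up along the axis. Best held by the neck, about 90 mm above the underside.
- beaker_mid (a point): Open beaker of clear glass, loose, under 0.1 kg: straight side 51 mm across, rim 55 mm across with a small spout that sticks out 8 mm at its own +x, 72 mm tall, wall 3 mm. Point on its axis half-way up, 36 mm above its underside; z up. Held round its outside, about 45 mm above the underside.
- amber_mid (a point): Brown glass bottle with a narrow neck, loose, about 0.2 kg: body 50 mm across up to 60 mm, shoulder to 79 mm, slim black screw cap 30 mm across from 86 to 114 mm, which is its top. Point on its axis half-way up, 57 mm above its underside; z up. Best held by the cap, about 102 mm above the underside.
- media_mid (a point): Clear glass bottle with a wide blue screw cap, loose, about 0.2 kg: body 56 mm across up to 56 mm, cap 48 mm across from 74 to 100 mm, which is its top. Point on its axis half-way up, 50 mm above its underside; z up. Easily held by the cap (cap middle 87 mm above the underside).
- stirrer_top (a point): Middle of the square white top (140 mm) of the magnetic stirrer, on its surface, 75 mm above the bench; z up. Grey housing 152 mm wide, its front with two knobs reaches 137 mm from this point toward the robot (the stirrer's -x), its back 73 mm beyond. Fixed; nothing on it is higher than the top.
- balance_pan (a point): Middle of the round steel pan (120 mm across) of the balance, on its surface, 75 mm above the bench; z up. White housing 195 mm wide, its front with display reaches 147 mm from this point toward the robot (the balance's -x), its back 75 mm beyond. Fixed; nothing on it is higher than the pan.
- tray_floor (a point): Middle of the inner floor of the square white plastic spill tray, 6 mm above the bench; outside 124 mm (132 mm over the lip), inside 116 mm, rim 12 mm above this point; x and y along its sides, z up. Fixed.
- cork_top (a point): Middle of the top of the round cork mat, 120 mm across, 6 mm above the bench; z up. Fixed.
- tile_top (a point): Middle of the top of the square white glazed tile, 108 mm wide, 6 mm above the bench, empty at the start: the free spot for parking; z up. Fixed.
- cylinder_mid (a point): Slender glass measuring cylinder, a bystander, loose, light: foot 54 mm across, tube 21 mm across, 140 mm tall, standing between the balance and the stirrer. Point on its axis half-way up, 70 mm above the bench. Not to be knocked.
Not all that is in view belongs to the job. Leave any pink, purple or red look-alike of the part that bears beaker_mid alone.

How it is judged:
By the outcome, as a careful person would: the job done as asked, in the order asked, and still so for the second after the job is handed in, with the robot touching nothing.
It also fails if it takes over 147 s, if anything falls off the work surface, if the arm or the gripper's body presses on something with over 40 N, if the wrist force passes 120 N, or if a joint passes its speed limit or range.

### The arm

A 6-joint arm with a two-finger parallel gripper is mounted at the origin on the work surface. World frame = base frame: x ahead of the robot, y to its left, z up, the work surface at z = 0. Lengths are in mm, angles in rad, forces in N, time in s.
With the tool pointing down it reaches from about 400 to 925 mm from the base axis. Payload 12.5 kg.
Tool frame: the origin (TCP) lies between the finger pads; the fingertips stand 19 mm ahead of it and the grasp point (between the pads) is the TCP (env.tips_ahead is the distance from the TCP to the fingertips, in mm); z points along the fingers, y is the line along which they close (so a half turn about z gives the same grasp; the last joint's range is limited). The gripper opens to 95 mm and grips with 3 to 60 N. Pads are 20 mm wide; open, the fingers measure 119 mm over their backs; the gripper's body (75 mm by 180 mm) begins 59 mm behind the grasp point.
Start: joints at [-1.45, 0.491, 1.559, -0, 1.092, -0.106], TCP at [140.56, -609.005, 233.661] pointing down, gripper open.
Joint ranges: [-3.1, 3.1], [-0.84, 2.19], [0.05, 2.79], [-1.13, 4.28], [0.06, 2.93], [-2.69, 2.69]. Speed limits (rad/s): [2.22, 2.22, 2.79, 3.14, 3.14, 3.14].

### API

Orientations are given as [roll, pitch, yaw] about the fixed x, y, z axes, in that order (R = Rz(yaw) Ry(pitch) Rx(roll)).
In Python, from cell import env gives the robot as it stands.
- The arm moves only by the shell command python3 -m crank 'ROWS'. ROWS is JSON, a list of rows, each a list of 5 numbers: the shift along the tool's x, y, z in mm, then the turn about the tool's z in degrees, then the finger opening in mm, from 0 to 95.1. In form: [[dx, dy, dz, yaw, grip], ...]. A call has 1 to 10 rows; each row is the pose to reach, as a shift and turn from the pose commanded when the call began, along the tool's axes at that moment; what a row does not reach only later rows make up. A row lasts 1/12 s, in which the tool goes at most 41.7 mm and 7.16 degrees, less where a joint would pass 70% of its speed; a pose out of reach is approached as far as the arm can. A call with a gripper value outside its range is refused whole. The fingers move at their own pace and stop on an object; the grip force is fixed at half the most. Time passes only in rows, so rows that repeat a pose let the fingers close. It gives the time, the measured TCP pose, the force, the opening and the grip force at its end, in the units of the state.
- env.state(): the state, without advancing time (a new reading comes with each control period).
- env.read_camera(name): name is "scene" or "top" or "wrist"; returns a dict with "img" (420x560x3 uint8, blue, green, red), "K" (3x3 intrinsics, pixels), "pose" (4x4, takes a point from camera to world coordinates). Camera axes: x right, y down, z forward; pixel columns grow to the right and rows downward; lengths in mm; the calibration is good to about 2 mm. A picture is of the moment at which its call begins. There is no depth.
- env.job_done(): hands the job in; it is judged then, once.
The state is a dict: "t": time; "joints": joint angles; "qvel": joint speeds; "tau": joint torques, N m; "eef_pos": TCP position; "tcp_rot": TCP orientation; "ft_force": force on the tool from outside, world axes, zero at the start; "moment": the same for the moment, N m; "opening": opening from 0.0 (shut) to 1.0 (fully open); "grip_force": force on a finger pad.
Only numpy, scipy, OpenCV 4.12 (cv2) and the standard library are available. Lean on these libraries where they do the work, as an engineer would, in place of code of your own. Each camera call takes 0.05 s, during which the arm holds its last target. There are 200 camera calls.

## Working session

There is one attempt and no reset: what is moved stays moved. The work goes in short steps, Python scripts to look and compute and a shell command to move; the robot and the scene stay as the last step left them, time stands still between calls to the robot, and variables do not carry over. Pictures are saved under pics/ and viewed, at most 14 in all, crops included, and the job is handed in when it is done.

```bash
mkdir -p pics; ls; cat > h.py <<'E'
from cell import env
import numpy as np, cv2
def snap(n,f):
    c=env.read_camera(n); cv2.imwrite('pics/'+f,c['img']); np.savez('pics/'+f+'.npz',K=c['K'],pose=c['pose']); return c
def ray(f,u,v,z):
    d=np.load('pics/'+f+'.npz'); P=d['pose']; r=P[:3,:3]@np.linalg.solve(d['K'],[u,v,1.]); o=P[:3,3]
    return (o+r*(z-o[2])/r[2]).round(1)
E
python3 -c "
from h import *
for n in ['scene','top','wrist']:
    c=snap(n,n+'0.png'); print(n,c['K'].round(1).tolist(),c['pose'].round(3).tolist())
print(env.state())"
```

```text
pics
scene [[409.2, 0.0, 286.7], [0.0, 409.2, 214.3], [0.0, 0.0, 1.0]] [[-0.847, 0.402, -0.347, 941.934], [0.531, 0.618, -0.579, 642.295], [-0.018, -0.675, -0.738, 927.164], [0.0, 0.0, 0.0, 1.0]]
top [[432.1, 0.0, 289.4], [0.0, 432.1, 200.2], [0.0, 0.0, 1.0]] [[0.023, -0.989, 0.149, 382.228], [-1.0, -0.02, 0.021, -20.025], [-0.018, -0.149, -0.989, 1053.028], [0.0, 0.0, 0.0, 1.0]]
wrist [[321.4, 0.0, 278.0], [0.0, 321.4, 207.9], [0.0, 0.0, 1.0]] [[0.225, -0.937, -0.266, 214.41], [-0.974, -0.217, -0.061, -591.825], [-0.001, 0.273, -0.962, 384.299], [0.0, 0.0, 0.0, 1.0]]
{'t': 0.15, 'joints': array([-1.44961311e+00,  4.91401829e-01,  1.55933891e+00, -1.79854504e-06,
        1.09170659e+00, -1.05601027e-01]), 'qvel': array([ 0.00010121, -0.00178718, -0.00187198,  0.00087303,  0.00073271,
        0.00033659]), 'tau': array([ 1.71038912e-03, -6.12895989e+01, -2.58278149e+01,  6.92366157e-02,
        4.73132206e-02, -7.71720624e-05]), 'eef_pos': array([ 140.52783894, -608.81448722,  233.1978067 ]), 'tcp_rot': array([-3.14074257e+00, -8.85005420e-05,  2.26785034e-01]), 'ft_force': array([ 0.21095568,  0.71067504, -0.72011721]), 'moment': array([-0.01433506,  0.00021363, -0.08595038]), 'grip_force': 0.0, 'opening': 0.9992348954110497}
```

View pics/top0.png

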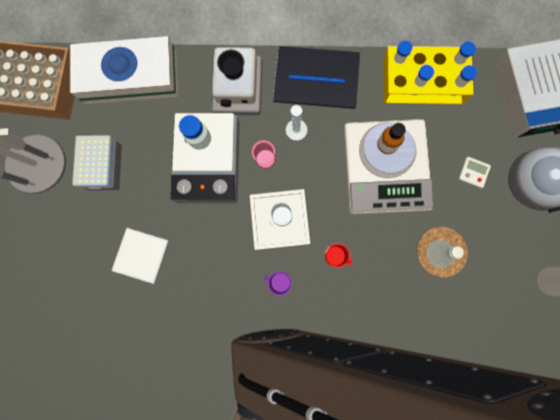

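View pics/scene0.png

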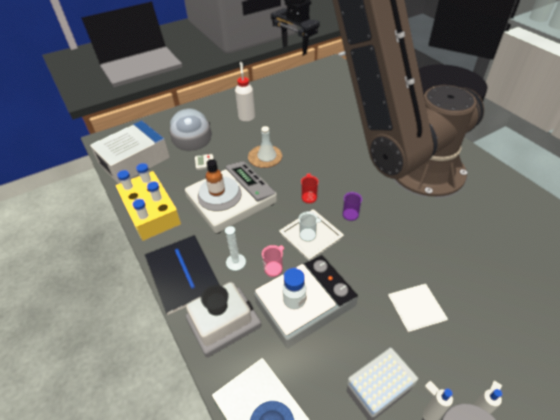

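The top view shows media on the stirrer (~192,128), amber on the balance (~393,138), flask on the cork (~450,252), beaker in the tray (~281,216) and the tile empty (~140,256). The pink, purple and red mugs are decoys. I'll enlarge it to read positions more closely.

```bash
python3 -c "
import cv2
i=cv2.imread('pics/top0.png')[100:300,100:300]; j=cv2.imread('pics/top0.png')[100:300,280:480]
f=lambda a:cv2.resize(a,(800,600)[:1]*2 and (600,600),interpolation=cv2.INTER_CUBIC)
cv2.imwrite('pics/cl.png',f(i)); cv2.imwrite('pics/cr.png',f(j))"
```

```text
(no output)
```

View pics/cl.png

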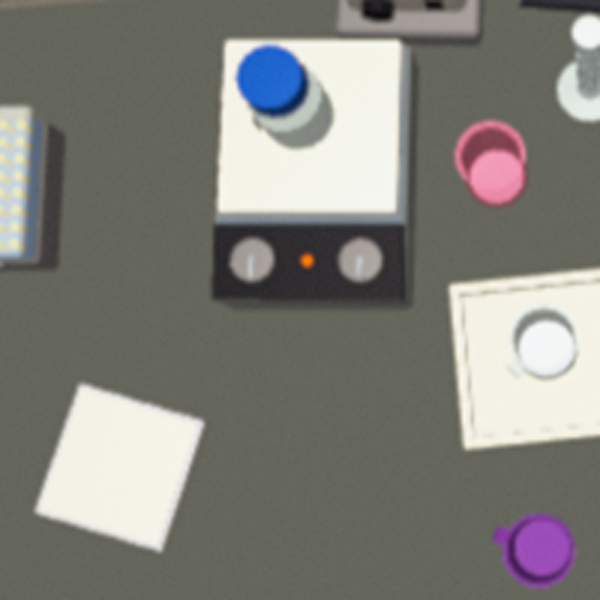

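View pics/cr.png

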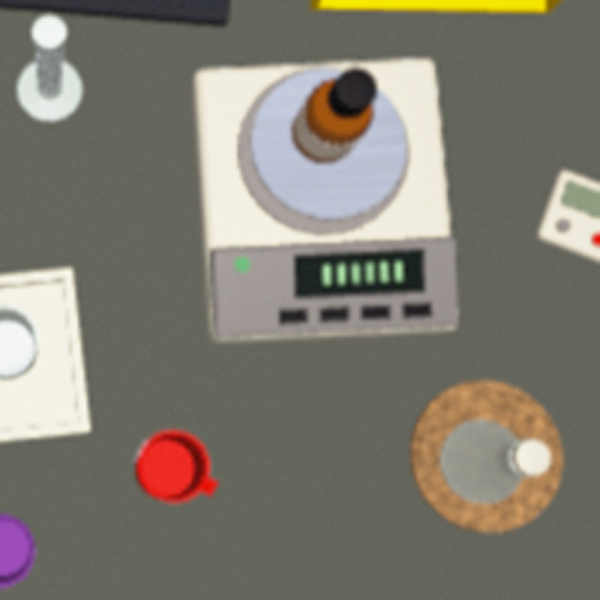

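The crops give all corners and centres. In the left crop, the stirrer top centre is ~(311,127), the media cap (272,80), the tray (539,358), the beaker (545,343) and the tile (120,467). In the right crop, the pan is ~(330,150), the amber cap (353,90), the cork (488,455), the flask stopper (532,457) and the cylinder foot (50,90).

```bash
python3 -c "
from h import *
L=dict(stirrer=(311,127,75),media=(271,79,170),tray=(539,358,18),beaker=(545,343,70),tile=(120,467,6),stB=(311,40,75),stF=(309,213,75),stFL=(213,298,50),pink=(491,155,70),purple=(540,548,70),tl=(80,384,6),bl=(36,513,6),trl=(450,285,18),trbl=(465,448,18))
R=dict(pan=(330,147,75),amber=(354,90,185),cork=(488,455,6),flask=(532,457,116),flaskfoot=(483,460,9),cylfoot=(50,90,3),cyltop=(49,32,140),red=(172,467,70))
for D,o in((L,100),(R,280)):
  for k,(u,v,z) in D.items(): print(k,ray('top0.png',o+(u+.5)/3-.5,100+(v+.5)/3-.5,z))
"
```

```text
stirrer [663.3 205.5  75. ]
media [670.7 214.  170. ]
tray [491.7  24.9  18. ]
beaker [497.8  18.3  70. ]
tile [397.6 361.1   6. ]
stB [734.2 209.2  75. ]
stF [594.7 203.4  75. ]
stFL [530.4 281.3  50. ]
pink [644.7  64.3  70. ]
purple [343.9  18.1  70. ]
tl [463.9 398.9   6. ]
bl [359.5 426.2   6. ]
trl [549.6  98.6  18. ]
trbl [418.6  81.8  18. ]
pan [ 655.1 -229.5   75. ]
amber [ 665.3 -223.   185. ]
cork [ 423.5 -366.9    6. ]
flask [ 418.4 -361.6  116. ]
flaskfoot [ 419.3 -361.8    9. ]
cylfoot [720.3 -11.4   3. ]
cyltop [720.4 -10.8 140. ]
red [ 406.7 -109.5   70. ]
```

View pics/wrist0.png

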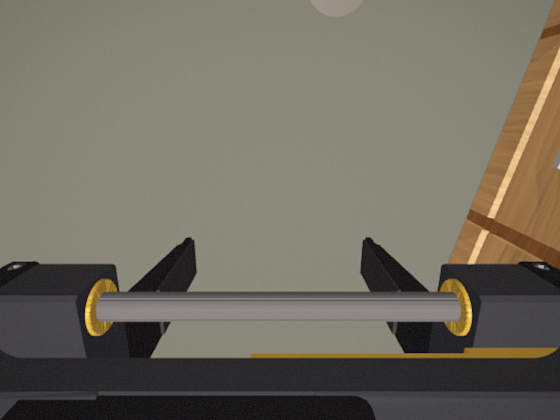

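```bash
python3 -m crank '[[0,0,0,7,95],[0,0,0,13,95],[0,0,0,13,95],[0,0,0,13,95]]'
python3 -m crank '[[30,-27,0,0,95],[60,-54,0,0,95],[90,-81,0,0,95],[120,-108,0,0,95],[150,-135,0,0,95],[180,-162,0,0,95],[210,-189,0,0,95],[240,-216,0,0,95],[265,-238,0,0,95],[278,-247,0,0,95]]'
python3 -m crank '[[0,0,0,0,95],[0,0,0,0,95]]'
python3 -c "
from h import *
snap('wrist','w1.png'); s=env.state(); print(s['joints'])
d=np.load('pics/w1.png.npz')
for p in [(418.5,-361.7,122),(423.5,-366.9,6),(418.5,-361.7,6)]:
  q=d['pose'][:3,:3].T@(np.array(p)-d['pose'][:3,3]); print((d['K']@q/q[2]).round(1))
"
```

```text
t: 0.48
eef_pos: [140.5, -608.9, 233.5]
tcp_rot: [-3.141, 0.0, 0.003]
ft_force: [0.2, -0.2, -0.4]
opening: 0.996
grip_force: 0.0
t: 1.32
eef_pos: [420.8, -359.2, 233.8]
tcp_rot: [-3.141, -0.0, 0.006]
ft_force: [-0.0, -0.7, 0.1]
opening: 0.999
grip_force: 0.0
t: 1.48
eef_pos: [418.9, -361.6, 233.6]
tcp_rot: [3.141, 0.0, 0.004]
ft_force: [-0.3, -0.9, -0.1]
opening: 0.997
grip_force: 0.0
[-8.32996471e-01  3.89400062e-01  1.73618344e+00 -3.22556328e-04
  1.01607820e+00  7.35544753e-01]
[277.7 209.8   1. ]
[282.1 178.8   1. ]
[277.8 182.9   1. ]
```

View pics/w1.png

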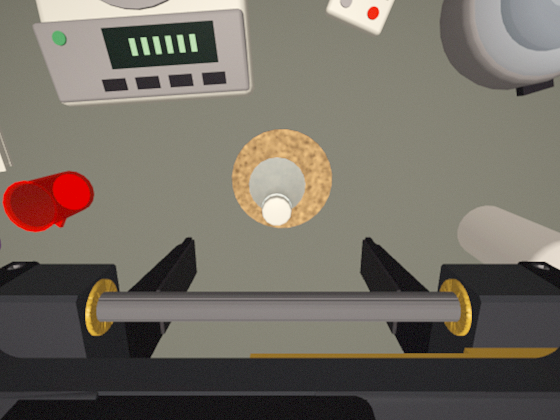

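The flask stopper is at (277,211) and the cork centre at (282,179), both within about 1 px of the prediction, so I can trust the top-view positions. Next I grasp the flask and lift it.

```bash
python3 -m crank '[[0,0,30,0,95],[0,0,60,0,95],[0,0,90,0,95],[0,0,115,0,95],[0,0,130,0,80],[0,0,138,0,60],[0,0,138,0,45],[0,0,138,0,35],[0,0,138,0,30],[0,0,138,0,30]]'
python3 -m crank '[[0,0,0,0,26],[0,0,0,0,22],[0,0,0,0,15],[0,0,0,0,15],[0,0,0,0,15],[0,0,0,0,15]]'
python3 -m crank '[[0,0,-5,0,15],[0,0,-15,0,15],[0,0,-30,0,15],[0,0,-55,0,15],[0,0,-80,0,15],[0,0,-105,0,15],[0,0,-125,0,15],[0,0,-138,0,15],[0,0,-140,0,15]]'
```

```text
t: 2.37
eef_pos: [418.8, -362.6, 96.8]
tcp_rot: [3.14, -0.001, -0.0]
ft_force: [-0.6, -0.3, -0.4]
opening: 0.633
grip_force: 0.0
t: 2.87
eef_pos: [418.6, -362.0, 95.6]
tcp_rot: [3.142, 0.0, -0.0]
ft_force: [-0.5, -0.2, -0.8]
opening: 0.265
grip_force: 30.0
t: 3.62
eef_pos: [419.1, -362.5, 239.0]
tcp_rot: [3.138, -0.003, 0.0]
ft_force: [-0.7, -1.2, -0.1]
opening: 0.265
grip_force: 30.0
```

```bash
python3 -m crank '[[4,-15,0,0,15],[12,-45,0,0,15],[23,-83,0,0,15],[34,-122,0,0,15],[45,-162,0,0,15],[56,-202,0,0,15],[67,-242,0,0,15],[78,-282,0,0,15],[89,-322,0,0,15],[92,-362,0,0,15]]'
python3 -m crank '[[-11,-39,0,0,15],[-23,-78,0,0,15],[-36,-117,0,0,15],[-49,-156,0,0,15],[-62,-195,0,0,15],[-75,-234,0,0,15],[-88,-273,0,0,15],[-101,-312,0,0,15],[-110,-345,0,0,15],[-113,-361,0,0,15]]'
python3 -m crank '[[0,0,0,0,15],[0,0,0,0,15],[0,0,0,0,15],[0,0,0,0,15]]'
python3 -c "
from h import *
snap('wrist','w2.png'); s=env.state(); print(s['joints'])
d=np.load('pics/w2.png.npz')
for p in [(397.6,361.1,6)]:
  q=d['pose'][:3,:3].T@(np.array(p)-d['pose'][:3,3]); print((d['K']@q/q[2]).round(1))
"
```

```text
t: 4.45
eef_pos: [510.7, 2.8, 234.8]
tcp_rot: [-3.141, 0.001, 0.0]
ft_force: [-0.6, 0.2, -1.6]
opening: 0.265
grip_force: 30.0
t: 5.28
eef_pos: [394.9, 364.2, 234.7]
tcp_rot: [3.141, 0.002, 0.003]
ft_force: [0.5, -0.3, -0.5]
opening: 0.266
grip_force: 30.0
t: 5.62
eef_pos: [397.6, 360.0, 235.3]
tcp_rot: [3.141, 0.001, -0.001]
ft_force: [-0.5, -0.6, -0.1]
opening: 0.27
grip_force: 30.0
[ 6.12392004e-01  3.63808129e-01  1.77301888e+00 -1.71821653e-04
  1.00529005e+00  2.18482263e+00]
[276.7 182.2   1. ]
```

View pics/w2.png

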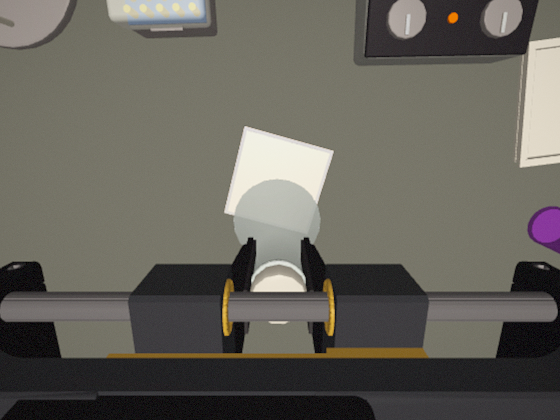

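The flask hangs over the tile, whose centre is at ~(278,182) as predicted. I'll lower it gently and release.

```bash
python3 -m crank '[[0,1,10,0,15],[0,1,35,0,15],[0,1,65,0,15],[0,1,95,0,15],[0,1,115,0,15],[0,1,127,0,15],[0,1,133,0,15],[0,1,136,0,15],[0,1,137,0,15],[0,1,138,0,15]]'
python3 -m crank '[[0,0,0.5,0,15],[0,0,1,0,15],[0,0,1.5,0,15],[0,0,2,0,15],[0,0,2,0,15],[0,0,2,0,15]]'
```

```text
t: 6.5
eef_pos: [398.0, 360.0, 98.1]
tcp_rot: [-3.141, -0.001, -0.0]
ft_force: [-0.3, -0.0, -0.9]
opening: 0.266
grip_force: 30.0
t: 7.0
eef_pos: [397.7, 360.0, 95.7]
tcp_rot: [-3.142, -0.0, -0.0]
ft_force: [0.2, 0.1, -1.3]
opening: 0.267
grip_force: 30.0
```

```bash
python3 -m crank '[[0,0,0.3,0,15],[0,0,0.6,0,15],[0,0,0.6,0,15],[0,0,0.6,0,15]]'
```

```text
t: 7.33
eef_pos: [397.8, 360.1, 95.4]
tcp_rot: [-3.141, -0.001, -0.0]
ft_force: [-1.3, 0.8, 5.2]
opening: 0.268
grip_force: 30.0
```

```bash
python3 -m crank '[[0,0,0,0,26],[0,0,0,0,28],[0,0,0,0,32],[0,0,0,0,40],[0,0,0,0,60],[0,0,0,0,90],[0,0,0,0,95]]'
python3 -m crank '[[0,0,-15,0,95],[0,0,-45,0,95],[0,0,-85,0,95],[0,0,-120,0,95],[0,0,-140,0,95]]'
python3 -m crank '[[15,8,0,0,95],[45,24,0,0,95],[80,43,0,0,95],[115,62,0,0,95],[150,81,0,0,95],[185,100,0,0,95],[220,119,0,0,95],[250,134,0,0,95],[267,143,0,0,95],[273,146,0,0,95]]'
python3 -m crank '[[0,0,0,0,95],[0,0,0,0,95]]'
python3 -c "
from h import *
snap('wrist','w3.png')
d=np.load('pics/w3.png.npz')
for p in [(663.3,205.5,75),(670.7,214,175),(397.6,360,122)]:
  q=d['pose'][:3,:3].T@(np.array(p)-d['pose'][:3,3]); print((d['K']@q/q[2]).round(1))
"
```

```text
t: 7.92
eef_pos: [397.6, 359.9, 94.9]
tcp_rot: [3.141, 0.0, -0.0]
ft_force: [-0.3, 0.9, -1.1]
opening: 0.562
grip_force: 0.0
t: 8.33
eef_pos: [398.2, 360.4, 238.7]
tcp_rot: [-3.139, -0.003, -0.0]
ft_force: [-0.4, 0.1, -0.9]
opening: 0.911
grip_force: 0.0
t: 9.17
eef_pos: [672.8, 211.8, 234.0]
tcp_rot: [3.141, 0.0, -0.003]
ft_force: [-0.2, 0.1, 0.3]
opening: 1.0
grip_force: 0.0
t: 9.33
eef_pos: [669.9, 214.3, 234.6]
tcp_rot: [3.141, 0.001, -0.0]
ft_force: [-0.5, -0.6, 0.7]
opening: 1.001
grip_force: 0.0
[286.5 202.2   1. ]
[278.  228.9   1. ]
[143.4 449.9   1. ]
```

View pics/w3.png

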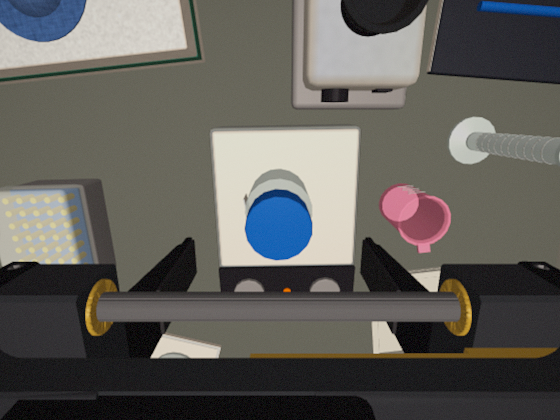

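The media cap is at ~(279,225) against a predicted (278,229), so I shift +2 mm in x. The stirrer top centre is at ~(286,200), giving (665,205.5). Next I grasp the media bottle.

```bash
python3 -m crank '[[2,0,15,0,95],[2,0,35,0,95],[2,0,55,0,95],[2,0,68,0,85],[2,0,73,0,70],[2,0,73,0,58],[2,0,73,0,52],[2,0,73,0,40],[2,0,73,0,35],[2,0,73,0,35]]'
python3 -m crank '[[0,0,0,0,35],[0,0,0,0,35],[0,0,0,0,35],[0,0,0,0,35]]'
python3 -m crank '[[0,0,-3,0,35],[0,0,-10,0,35],[0,0,-25,0,35],[0,0,-50,0,35],[0,0,-75,0,35],[0,0,-95,0,35],[0,0,-105,0,35],[0,0,-108,0,35]]'
```

```text
t: 10.22
eef_pos: [672.9, 214.0, 162.9]
tcp_rot: [-3.141, -0.001, -0.0]
ft_force: [0.1, -0.7, 0.5]
opening: 0.569
grip_force: 0.0
t: 10.55
eef_pos: [672.8, 214.0, 162.6]
tcp_rot: [-3.142, -0.001, -0.0]
ft_force: [-0.7, -0.3, 4.9]
opening: 0.504
grip_force: 30.0
t: 11.22
eef_pos: [673.0, 214.0, 272.0]
tcp_rot: [-3.141, -0.003, -0.0]
ft_force: [0.1, -0.5, -2.1]
opening: 0.502
grip_force: 30.0
```

```bash
python3 -m crank '[[-4,10,0,0,35],[-13,30,0,0,35],[-26,60,0,0,35],[-40,94,0,0,35],[-55,128,0,0,35],[-69,162,0,0,35],[-84,196,0,0,35],[-99,230,0,0,35],[-113,264,0,0,35],[-128,298,0,0,35]]'
python3 -m crank '[[-14,33,0,0,35],[-28,66,0,0,35],[-42,99,0,0,35],[-56,132,0,0,35],[-70,165,0,0,35],[-84,198,0,0,35],[-98,231,0,0,35],[-110,259,0,0,35],[-118,276,0,0,35],[-121,283,0,0,35]]'
python3 -m crank '[[0,0,0,0,35],[0,0,5,0,35],[0,0,30,0,35],[0,0,65,0,35],[0,0,100,0,35],[0,0,130,0,35],[0,0,155,0,35],[0,0,168,0,35],[0,0,173,0,35],[0,0,175,0,35]]'
python3 -m crank '[[0,0,0.5,0,35],[0,0,1,0,35],[0,0,1,0,35],[0,0,1,0,35]]'
```

```text
t: 12.05
eef_pos: [542.6, -85.7, 268.5]
tcp_rot: [-3.141, 0.002, -0.0]
ft_force: [0.9, -0.2, -1.8]
opening: 0.499
grip_force: 30.0
t: 12.88
eef_pos: [421.3, -369.0, 268.3]
tcp_rot: [-3.14, 0.002, -0.003]
ft_force: [-0.3, 0.2, -2.4]
opening: 0.498
grip_force: 30.0
t: 13.72
eef_pos: [423.8, -365.7, 94.1]
tcp_rot: [-3.14, 0.001, 0.001]
ft_force: [0.5, 0.2, -1.0]
opening: 0.498
grip_force: 30.0
t: 14.05
eef_pos: [423.8, -367.2, 94.9]
tcp_rot: [3.14, -0.001, -0.0]
ft_force: [0.8, -0.3, -1.4]
opening: 0.501
grip_force: 30.0
```

```bash
python3 -m crank '[[0,0,0.4,0,35],[0,0,0.8,0,35],[0,0,0.8,0,35],[0,0,0.8,0,35]]'; python3 -m crank '[[0,0,0.4,0,35],[0,0,0.8,0,35],[0,0,0.8,0,35],[0,0,0.8,0,35]]'
```

```text
t: 14.38
eef_pos: [423.6, -367.2, 93.5]
tcp_rot: [3.141, -0.0, -0.0]
ft_force: [-0.1, 0.2, 1.9]
opening: 0.497
grip_force: 30.0
t: 14.72
eef_pos: [423.7, -367.2, 93.5]
tcp_rot: [3.141, -0.001, -0.0]
ft_force: [-2.4, 2.1, 12.3]
opening: 0.5
grip_force: 30.0
```

```bash
python3 -m crank '[[0,0,-0.6,0,35],[0,0,-0.6,0,49],[0,0,-0.6,0,52],[0,0,-0.6,0,56],[0,0,-0.6,0,65],[0,0,-0.6,0,80],[0,0,-0.6,0,95],[0,0,-0.6,0,95]]'
python3 -m crank '[[0,0,-15,0,95],[0,0,-45,0,95],[0,0,-85,0,95],[0,0,-120,0,95],[0,0,-142,0,95]]'
python3 -m crank '[[12,-40,0,0,95],[23,-80,0,0,95],[35,-120,0,0,95],[46,-160,0,0,95],[57,-200,0,0,95],[68,-240,0,0,95],[79,-280,0,0,95],[88,-320,0,0,95],[88,-360,0,0,95],[76,-399,0,0,95]]'
python3 -m crank '[[-12,-39,0,0,95],[-24,-78,0,0,95],[-36,-117,0,0,95],[-49,-156,0,0,95],[-62,-195,0,0,95],[-75,-234,0,0,95],[-87,-273,0,0,95],[-96,-305,0,0,95],[-101,-322,0,0,95],[-102,-328,0,0,95]]'
python3 -c "
from h import *
print(env.state()['eef_pos'])
snap('wrist','w4.png');snap('top','t4.png')
d=np.load('pics/w4.png.npz')
for p in [(397.6,360,122)]:
  q=d['pose'][:3,:3].T@(np.array(p)-d['pose'][:3,3]); print((d['K']@q/q[2]).round(1))
a=cv2.imread('pics/w4.png')[100:300,80:480];b=cv2.imread('pics/t4.png')[170:300,380:520]
cv2.imwrite('pics/m4.png',np.hstack([cv2.resize(a,(500,250)),cv2.resize(b,(269,250))]))
"
```

```text
t: 15.38
eef_pos: [423.6, -367.0, 93.0]
tcp_rot: [-3.142, 0.0, -0.0]
ft_force: [-0.2, -0.8, -0.1]
opening: 0.81
grip_force: 0.0
t: 15.8
eef_pos: [424.0, -367.4, 238.6]
tcp_rot: [3.139, -0.002, -0.0]
ft_force: [0.3, -0.7, -0.8]
opening: 0.999
grip_force: 0.0
t: 16.63
eef_pos: [500.7, 34.0, 234.9]
tcp_rot: [3.142, -0.001, 0.0]
ft_force: [-0.0, 0.8, 0.4]
opening: 0.997
grip_force: 0.0
t: 17.47
eef_pos: [396.5, 362.3, 234.8]
tcp_rot: [-3.141, 0.0, 0.003]
ft_force: [-0.2, 0.1, -0.4]
opening: 1.001
grip_force: 0.0
[396.46747017 362.30423251 234.83439448]
[280.4 207.7   1. ]
```

View pics/m4.png

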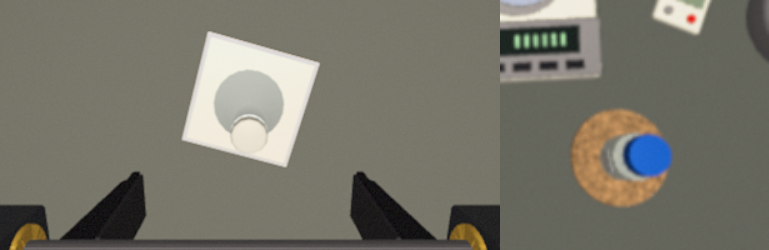

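Flask stopper (279,208) is upright on the tile, and the media bottle is upright on the cork. Next I move the flask to the stirrer.

```bash
python3 -m crank '[[0,0,0,0,95],[0,0,30,0,95],[0,0,65,0,95],[0,0,100,0,95],[0,0,125,0,80],[0,0,137,0,60],[0,0,140,0,45],[0,0,140,0,35],[0,0,140,0,30],[0,0,140,0,26]]'
python3 -m crank '[[0,0,0,0,22],[0,0,0,0,15],[0,0,0,0,15],[0,0,0,0,15],[0,0,0,0,15]]'
python3 -m crank '[[0,0,-5,0,15],[0,0,-15,0,15],[0,0,-35,0,15],[0,0,-65,0,15],[0,0,-95,0,15],[0,0,-120,0,15],[0,0,-135,0,15],[0,0,-140,0,15]]'
python3 -m crank '[[8,5,0,0,15],[24,14,0,0,15],[50,29,0,0,15],[84,49,0,0,15],[118,68,0,0,15],[152,88,0,0,15],[186,107,0,0,15],[220,127,0,0,15],[250,144,0,0,15],[264,152,0,0,15]]'
python3 -m crank '[[3.5,2.5,0,0,15],[3.5,2.5,5,0,15],[3.5,2.5,20,0,15],[3.5,2.5,40,0,15],[3.5,2.5,56,0,15],[3.5,2.5,65,0,15],[3.5,2.5,68,0,15],[3.5,2.5,69,0,15],[3.5,2.5,70,0,15],[3.5,2.5,70,0,15]]'
```

```text
t: 18.4
eef_pos: [398.3, 359.9, 96.2]
tcp_rot: [-3.141, -0.002, -0.001]
ft_force: [0.3, 0.0, 0.5]
opening: 0.637
grip_force: 0.0
t: 18.82
eef_pos: [397.6, 360.0, 95.1]
tcp_rot: [-3.142, -0.0, 0.0]
ft_force: [0.2, 0.0, -0.0]
opening: 0.285
grip_force: 0.2
t: 19.48
eef_pos: [398.1, 360.4, 238.4]
tcp_rot: [-3.139, -0.004, -0.0]
ft_force: [0.3, -0.1, -0.7]
opening: 0.261
grip_force: 30.0
t: 20.32
eef_pos: [664.7, 204.5, 232.6]
tcp_rot: [3.141, 0.002, -0.003]
ft_force: [0.5, 0.3, -1.1]
opening: 0.268
grip_force: 30.0
t: 21.15
eef_pos: [665.3, 205.7, 165.8]
tcp_rot: [-3.141, -0.001, 0.0]
ft_force: [-0.5, 0.3, -0.8]
opening: 0.267
grip_force: 30.0
```

```bash
python3 -m crank '[[0,0,0.4,0,15],[0,0,0.8,0,15],[0,0,0.8,0,15],[0,0,0.8,0,15]]'; python3 -m crank '[[0,0,0.4,0,15],[0,0,0.6,0,15],[0,0,0.6,0,15],[0,0,0.6,0,15]]'
```

```text
t: 21.48
eef_pos: [665.2, 205.4, 164.4]
tcp_rot: [3.142, -0.0, -0.0]
ft_force: [0.0, 0.4, -1.3]
opening: 0.265
grip_force: 30.0
t: 21.82
eef_pos: [665.5, 205.5, 164.2]
tcp_rot: [-3.141, -0.001, -0.0]
ft_force: [0.6, 0.3, 5.0]
opening: 0.268
grip_force: 30.0
```

```bash
python3 -m crank '[[0,0,0,0,26],[0,0,0,0,28],[0,0,0,0,32],[0,0,0,0,40],[0,0,0,0,60],[0,0,0,0,90],[0,0,0,0,95],[0,0,0,0,95]]'
python3 -m crank '[[0,0,-15,0,95],[0,0,-45,0,95],[0,0,-70,0,95],[0,0,-70,0,95]]'
python3 -m crank '[[-10,11,0,0,95],[-35,39,0,0,95],[-60,67,0,0,95],[-85,95,0,0,95],[-110,123,0,0,95],[-135,151,0,0,95],[-155,174,0,0,95],[-164,184,0,0,95],[-167,187,0,0,95],[-167,187,0,0,95]]'
python3 -c "
from h import *
print(env.state()['eef_pos'])
snap('wrist','w5.png')
d=np.load('pics/w5.png.npz')
for p in [(497.8,18.3,78),(497.8,18.3,6),(491.7,24.9,6)]:
  q=d['pose'][:3,:3].T@(np.array(p)-d['pose'][:3,3]); print((d['K']@q/q[2]).round(1))
a=cv2.imread('pics/w5.png')[60:300,120:440]
cv2.imwrite('pics/m5.png',cv2.resize(a,(800,600),interpolation=2))
"
```

```text
t: 22.48
eef_pos: [665.1, 205.4, 163.5]
tcp_rot: [3.141, 0.0, -0.0]
ft_force: [0.6, 0.4, -0.6]
opening: 0.629
grip_force: 0.0
t: 22.82
eef_pos: [666.7, 205.8, 239.0]
tcp_rot: [-3.14, -0.007, -0.0]
ft_force: [1.1, 0.4, -0.5]
opening: 0.911
grip_force: 0.0
t: 23.65
eef_pos: [498.4, 18.2, 233.9]
tcp_rot: [3.142, -0.001, -0.001]
ft_force: [-0.3, 0.7, 0.8]
opening: 1.004
grip_force: 0.0
[498.4024146   18.17014476 233.90507995]
[277.6 197.6   1. ]
[277.6 183.1   1. ]
[272.2 188.1   1. ]
```

View pics/m5.png

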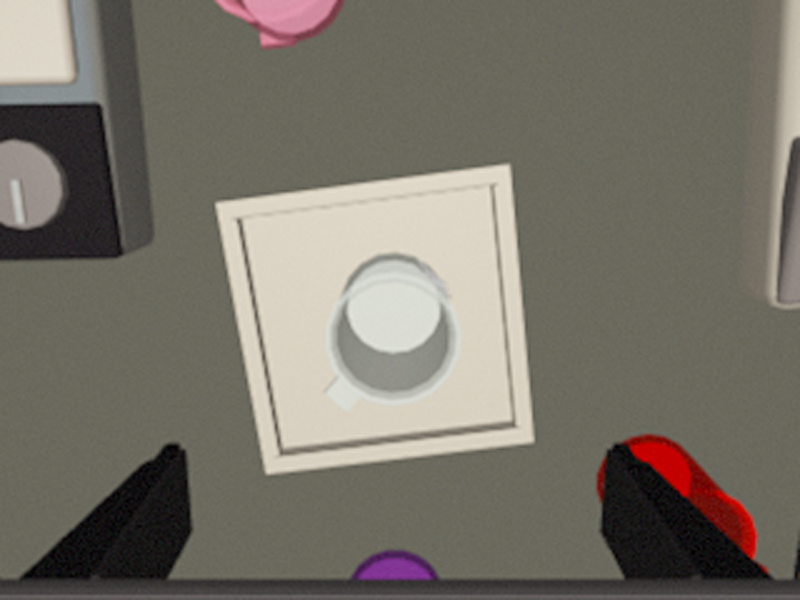

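The beaker rim centre is at crop (393,338), giving x≈500, y≈18.3, with the spout at lower left, clear of the fingers. The tray centre at crop (382,328) is as measured. Next I grasp the beaker.

```bash
python3 -m crank '[[2,0,25,0,95],[2,0,60,0,95],[2,0,95,0,95],[2,0,130,0,95],[2,0,160,0,95],[2,0,176,0,85],[2,0,182,0,75],[2,0,182,0,65],[2,0,182,0,58],[2,0,182,0,54]]'
python3 -m crank '[[0,0,0.5,0,50],[0,0,0.5,0,40],[0,0,0.5,0,40],[0,0,0.5,0,40],[0,0,0.5,0,40],[0,0,0.5,0,40]]'
python3 -m crank '[[0,0,-3,0,40],[0,0,-10,0,40],[0,0,-25,0,40],[0,0,-55,0,40],[0,0,-90,0,40],[0,0,-120,0,40],[0,0,-140,0,40],[0,0,-150,0,40]]'
```

```text
t: 24.53
eef_pos: [501.0, 18.8, 52.6]
tcp_rot: [3.141, -0.002, 0.0]
ft_force: [-0.3, -0.2, 0.5]
opening: 0.705
grip_force: 0.0
t: 25.03
eef_pos: [500.6, 18.6, 51.9]
tcp_rot: [3.142, -0.002, -0.0]
ft_force: [-0.5, 3.4, 7.8]
opening: 0.542
grip_force: 30.0
t: 25.7
eef_pos: [500.6, 18.3, 204.3]
tcp_rot: [3.141, -0.004, -0.0]
ft_force: [0.4, 0.9, -0.4]
opening: 0.547
grip_force: 30.0
```

```bash
python3 -m crank '[[-4,-13,0,0,40],[-13,-42,0,0,40],[-24,-80,0,0,40],[-36,-119,0,0,40],[-48,-158,0,0,40],[-60,-197,0,0,40],[-72,-236,0,0,40],[-84,-275,0,0,40],[-94,-312,0,0,40],[-100,-333,0,0,40]]'
python3 -m crank '[[-2.5,-9.5,0,0,40],[-2.5,-9.5,5,0,40],[-2.5,-9.5,30,0,40],[-2.5,-9.5,65,0,40],[-2.5,-9.5,100,0,40],[-2.5,-9.5,128,0,40],[-2.5,-9.5,142,0,40],[-2.5,-9.5,146,0,40],[-2.5,-9.5,148,0,40],[-2.5,-9.5,148,0,40]]'
python3 -m crank '[[0,0,0.4,0,40],[0,0,0.8,0,40],[0,0,0.8,0,40],[0,0,0.8,0,40]]'
```

```text
t: 26.53
eef_pos: [398.6, 354.3, 200.6]
tcp_rot: [3.141, 0.001, 0.002]
ft_force: [0.2, -0.9, -1.2]
opening: 0.546
grip_force: 30.0
t: 27.37
eef_pos: [398.2, 360.3, 53.3]
tcp_rot: [3.142, -0.0, -0.001]
ft_force: [0.2, 0.5, -0.7]
opening: 0.55
grip_force: 30.0
t: 27.7
eef_pos: [397.8, 361.1, 52.9]
tcp_rot: [-3.141, -0.001, 0.0]
ft_force: [0.4, 0.8, 1.1]
opening: 0.548
grip_force: 30.0
```

```bash
python3 -m crank '[[0,0,0.3,0,40],[0,0,0.6,0,40],[0,0,0.6,0,40],[0,0,0.6,0,40]]'
```

```text
t: 28.03
eef_pos: [397.8, 361.1, 52.0]
tcp_rot: [-3.141, -0.001, -0.0]
ft_force: [-1.0, 0.3, 4.1]
opening: 0.547
grip_force: 30.0
```

```bash
python3 -m crank '[[0,0,0,0,52],[0,0,0,0,54],[0,0,0,0,58],[0,0,0,0,65],[0,0,0,0,80],[0,0,0,0,95],[0,0,0,0,95],[0,0,0,0,95]]'
python3 -m crank '[[0,0,-10,0,95],[0,0,-35,0,95],[0,0,-75,0,95],[0,0,-115,0,95],[0,0,-155,0,95],[0,0,-185,0,95],[0,0,-200,0,95]]'
python3 -m crank '[[8,18,0,0,95],[24,52,0,0,95],[40,88,0,0,95],[56,123,0,0,95],[72,158,0,0,95],[88,193,0,0,95],[104,228,0,0,95],[120,263,0,0,95],[136,298,0,0,95],[152,333,0,0,95]]'
python3 -m crank '[[16,35,0,0,95],[32,70,0,0,95],[48,105,0,0,95],[64,140,0,0,95],[80,175,0,0,95],[96,210,0,0,95],[108,235,0,0,95],[115.5,251,0,0,95],[115.5,251,0,0,95],[115.5,251,0,0,95]]'
python3 -c "
from h import *
print(env.state()['eef_pos'])
snap('wrist','w6.png')
d=np.load('pics/w6.png.npz')
for p in [(665.3,-223,189),(655.1,-229.5,75)]:
  q=d['pose'][:3,:3].T@(np.array(p)-d['pose'][:3,3]); print((d['K']@q/q[2]).round(1))
a=cv2.imread('pics/w6.png')[60:300,120:440]
cv2.imwrite('pics/m6.png',cv2.resize(a,(800,600),interpolation=2))
"
```

```text
t: 28.7
eef_pos: [397.6, 360.9, 51.6]
tcp_rot: [3.141, 0.0, -0.0]
ft_force: [-0.4, 0.1, 0.6]
opening: 0.907
grip_force: 0.0
t: 29.28
eef_pos: [398.1, 361.3, 256.7]
tcp_rot: [-3.138, -0.005, 0.0]
ft_force: [0.1, 0.2, -0.3]
opening: 0.997
grip_force: 0.0
t: 30.12
eef_pos: [549.8, 26.0, 252.6]
tcp_rot: [3.141, -0.001, -0.0]
ft_force: [0.5, 0.4, -0.3]
opening: 1.001
grip_force: 0.0
t: 30.95
eef_pos: [664.7, -223.5, 251.8]
tcp_rot: [-3.141, 0.001, -0.001]
ft_force: [-0.2, -0.4, -0.4]
opening: 1.0
grip_force: 0.0
[ 664.73002061 -223.49543386  251.7622508 ]
[276.9 227.8   1. ]
[283.5 201.    1. ]
```

View pics/m6.png

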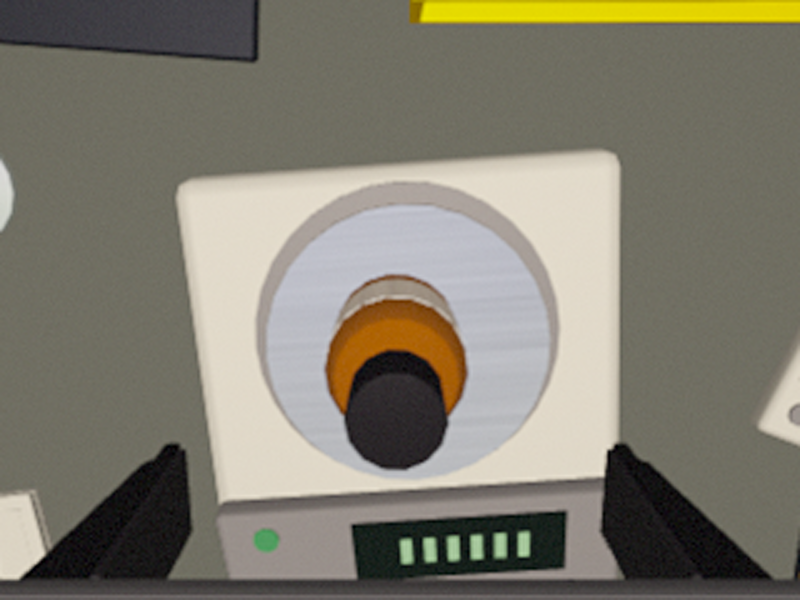

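The amber cap centre is at crop (396,421), about 1 mm to the -y side of the tool. The pan centre at crop (409,341) gives about (658.5,-229.6). I grasp the amber bottle and take it to the tray.

```bash
python3 -m crank '[[0,1,15,0,95],[0,1,35,0,95],[0,1,55,0,90],[0,1,68,0,75],[0,1,73,0,60],[0,1,73,0,48],[0,1,73,0,38],[0,1,73,0,34],[0,1,73,0,31],[0,1,73,0,28]]'
python3 -m crank '[[0,0,0,0,20],[0,0,0,0,20],[0,0,0,0,20],[0,0,0,0,20],[0,0,0,0,20],[0,0,0,0,20]]'
python3 -m crank '[[0,0,-3,0,20],[0,0,-10,0,20],[0,0,-25,0,20],[0,0,-50,0,20],[0,0,-80,0,20],[0,0,-100,0,20],[0,0,-110,0,20],[0,0,-110,0,20]]'
```

```text
t: 31.83
eef_pos: [665.3, -224.0, 179.6]
tcp_rot: [3.141, -0.001, -0.0]
ft_force: [-0.0, 0.7, -0.2]
opening: 0.512
grip_force: 0.0
t: 32.33
eef_pos: [665.1, -224.1, 178.9]
tcp_rot: [3.141, -0.0, -0.0]
ft_force: [-0.4, 0.0, 0.9]
opening: 0.313
grip_force: 30.0
t: 33.0
eef_pos: [665.5, -224.2, 291.4]
tcp_rot: [3.14, -0.004, -0.0]
ft_force: [0.8, 0.0, -0.8]
opening: 0.311
grip_force: 30.0
```

```bash
python3 -m crank '[[-6,-9,0,0,20],[-18,-26,0,0,20],[-36,-52,0,0,20],[-57,-82,0,0,20],[-78,-112,0,0,20],[-99,-142,0,0,20],[-120,-172,0,0,20],[-140,-202,0,0,20],[-158,-228,0,0,20],[-169,-243,0,0,20]]'
python3 -m crank '[[-4.5,-5.7,0,0,20],[-4.5,-5.7,5,0,20],[-4.5,-5.7,25,0,20],[-4.5,-5.7,55,0,20],[-4.5,-5.7,90,0,20],[-4.5,-5.7,125,0,20],[-4.5,-5.7,153,0,20],[-4.5,-5.7,169,0,20],[-4.5,-5.7,175,0,20],[-4.5,-5.7,177,0,20]]'
python3 -m crank '[[0,0,0.5,0,20],[0,0,1,0,20],[0,0,1.4,0,20],[0,0,1.4,0,20],[0,0,1.4,0,20]]'
python3 -m crank '[[0,0,0.4,0,20],[0,0,0.7,0,20],[0,0,0.7,0,20],[0,0,0.7,0,20]]'
```

```text
t: 33.83
eef_pos: [492.8, 21.6, 287.2]
tcp_rot: [-3.141, 0.003, 0.001]
ft_force: [0.7, 0.2, -1.1]
opening: 0.312
grip_force: 30.0
t: 34.67
eef_pos: [491.4, 24.0, 110.1]
tcp_rot: [-3.142, 0.003, -0.001]
ft_force: [0.3, -0.3, -1.4]
opening: 0.309
grip_force: 30.0
t: 35.08
eef_pos: [491.9, 24.6, 110.9]
tcp_rot: [3.141, -0.001, -0.0]
ft_force: [-0.5, 0.2, -1.6]
opening: 0.309
grip_force: 30.0
t: 35.42
eef_pos: [491.7, 24.7, 109.8]
tcp_rot: [3.141, -0.0, -0.0]
ft_force: [0.5, 1.2, 2.0]
opening: 0.31
grip_force: 30.0
```

```bash
python3 -m crank '[[0,0,0.2,0,20],[0,0,0.2,0,31],[0,0,0.2,0,33],[0,0,0.2,0,37],[0,0,0.2,0,45],[0,0,0.2,0,65],[0,0,0.2,0,95],[0,0,0.2,0,95],[0,0,0.2,0,95]]'
python3 -m crank '[[0,0,-10,0,95],[0,0,-35,0,95],[0,0,-70,0,95],[0,0,-105,0,95],[0,0,-125,0,95],[0,0,-130,0,95]]'
python3 -m crank '[[-4,-13,0,0,95],[-13,-45,0,0,95],[-24,-84,0,0,95],[-35,-123,0,0,95],[-46,-162,0,0,95],[-57,-201,0,0,95],[-68,-240,0,0,95],[-79,-279,0,0,95],[-88,-315,0,0,95],[-94,-336,0,0,95]]'
python3 -m crank '[[0,0,0,0,95],[0,0,0,0,95],[0,0,0,0,95]]'
python3 -c "
from h import *
print(env.state()['eef_pos'])
snap('wrist','w7.png');snap('top','t7.png')
d=np.load('pics/w7.png.npz')
for p in [(397.6,361,78)]:
  q=d['pose'][:3,:3].T@(np.array(p)-d['pose'][:3,3]); print((d['K']@q/q[2]).round(1))
a=cv2.imread('pics/w7.png')[100:300,160:400];b=cv2.imread('pics/t7.png')[90:310,110:490]
cv2.imwrite('pics/m7.png',np.hstack([cv2.resize(a,(300,250)),cv2.resize(b,(432,250))]))
"
```

```text
t: 36.17
eef_pos: [491.6, 24.7, 109.4]
tcp_rot: [3.142, 0.0, -0.0]
ft_force: [-0.2, -0.5, 0.5]
opening: 0.683
grip_force: 0.0
t: 36.67
eef_pos: [492.6, 24.6, 242.8]
tcp_rot: [3.141, -0.006, -0.0]
ft_force: [-0.4, 0.4, 0.5]
opening: 0.993
grip_force: 0.0
t: 37.5
eef_pos: [396.1, 363.6, 238.2]
tcp_rot: [3.141, 0.001, 0.002]
ft_force: [0.5, 0.3, -0.8]
opening: 1.0
grip_force: 0.0
t: 37.75
eef_pos: [397.5, 360.0, 238.6]
tcp_rot: [3.141, 0.001, 0.0]
ft_force: [-0.3, -0.7, -0.0]
opening: 0.997
grip_force: 0.0
[397.50161684 360.03511475 238.56872042]
[276.6 195.6   1. ]
```

View pics/m7.png

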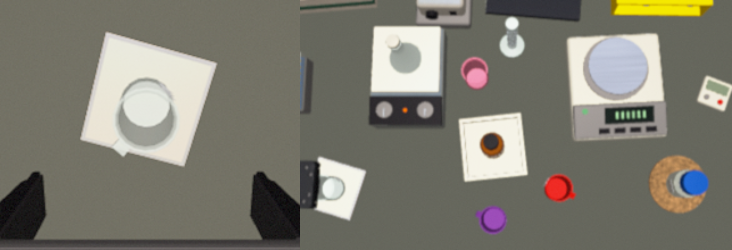

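The picture shows the beaker upright on the tile at the predicted place, and the flask, amber and media bottles upright in their places. The pan is empty, so the beaker goes there.

```bash
python3 -m crank '[[0,0,25,0,95],[0,0,60,0,95],[0,0,95,0,95],[0,0,130,0,95],[0,0,162,0,95],[0,0,180,0,85],[0,0,187,0,75],[0,0,187.5,0,65],[0,0,187.5,0,58],[0,0,187.5,0,54]]'
python3 -m crank '[[0,0,0,0,50],[0,0,0,0,40],[0,0,0,0,40],[0,0,0,0,40],[0,0,0,0,40],[0,0,0,0,40]]'
python3 -m crank '[[0,0,-3,0,40],[0,0,-10,0,40],[0,0,-25,0,40],[0,0,-55,0,40],[0,0,-90,0,40],[0,0,-120,0,40],[0,0,-140,0,40],[0,0,-150,0,40]]'
python3 -m crank '[[6,13,0,0,40],[18,40,0,0,40],[34,75,0,0,40],[50,111,0,0,40],[66,147,0,0,40],[82,183,0,0,40],[98,219,0,0,40],[114,255,0,0,40],[130,291,0,0,40],[146,327,0,0,40]]'
python3 -m crank '[[16,36,0,0,40],[32,72,0,0,40],[48,108,0,0,40],[64,144,0,0,40],[80,180,0,0,40],[95,213,0,0,40],[106,241,0,0,40],[112,257,0,0,40],[115,263.3,0,0,40],[115,263.3,0,0,40]]'
```

```text
t: 38.68
eef_pos: [398.4, 360.8, 53.2]
tcp_rot: [-3.14, -0.002, -0.001]
ft_force: [-1.0, -0.9, -0.1]
opening: 0.702
grip_force: 0.0
t: 39.18
eef_pos: [398.1, 361.1, 52.9]
tcp_rot: [-3.14, -0.002, 0.0]
ft_force: [-0.2, 1.5, 7.4]
opening: 0.543
grip_force: 30.0
t: 39.85
eef_pos: [398.0, 361.0, 205.2]
tcp_rot: [-3.139, -0.003, -0.0]
ft_force: [-0.6, 0.7, -0.6]
opening: 0.544
grip_force: 30.0
t: 40.68
eef_pos: [543.7, 31.7, 201.5]
tcp_rot: [3.142, 0.001, -0.0]
ft_force: [0.7, 0.9, -0.2]
opening: 0.551
grip_force: 30.0
t: 41.52
eef_pos: [658.4, -230.7, 200.8]
tcp_rot: [-3.141, 0.001, -0.002]
ft_force: [0.7, 0.6, -0.6]
opening: 0.548
grip_force: 30.0
```

```bash
python3 -m crank '[[0,0,5,0,40],[0,0,20,0,40],[0,0,40,0,40],[0,0,58,0,40],[0,0,70,0,40],[0,0,75,0,40],[0,0,77,0,40],[0,0,78,0,40],[0,0,78,0,40],[0,0,78,0,40]]'
python3 -m crank '[[0,0,0.4,0,40],[0,0,0.8,0,40],[0,0,0.8,0,40],[0,0,0.8,0,40]]'
python3 -m crank '[[0,0,0.3,0,40],[0,0,0.6,0,40],[0,0,0.6,0,40],[0,0,0.6,0,40]]'
```

```text
t: 42.35
eef_pos: [658.9, -229.7, 124.9]
tcp_rot: [3.141, -0.001, 0.0]
ft_force: [0.3, -0.3, -0.9]
opening: 0.547
grip_force: 30.0
t: 42.68
eef_pos: [658.6, -229.7, 123.3]
tcp_rot: [3.141, -0.0, -0.0]
ft_force: [-1.0, 0.1, -0.1]
opening: 0.546
grip_force: 30.0
t: 43.02
eef_pos: [658.6, -229.7, 122.5]
tcp_rot: [3.141, 0.0, -0.0]
ft_force: [-0.0, 0.3, -0.4]
opening: 0.543
grip_force: 30.0
```

```bash
python3 -m crank '[[0,0,0.3,0,40],[0,0,0.6,0,40],[0,0,0.6,0,40],[0,0,0.6,0,40]]'
python3 -m crank '[[0,0,0.3,0,40],[0,0,0.5,0,40],[0,0,0.5,0,40],[0,0,0.5,0,40]]'
```

```text
t: 43.35
eef_pos: [658.7, -229.6, 122.0]
tcp_rot: [3.141, -0.0, -0.0]
ft_force: [0.5, 0.4, -0.1]
opening: 0.549
grip_force: 30.0
t: 43.68
eef_pos: [658.8, -229.6, 122.0]
tcp_rot: [3.141, -0.001, -0.0]
ft_force: [-0.4, 0.8, 5.5]
opening: 0.543
grip_force: 30.0
```

Contact is felt. I release, rise, back off and check.

```bash
python3 -m crank '[[0,0,0,0,52],[0,0,0,0,54],[0,0,0,0,58],[0,0,0,0,65],[0,0,0,0,80],[0,0,0,0,95],[0,0,0,0,95],[0,0,0,0,95]]'
python3 -m crank '[[0,0,-10,0,95],[0,0,-35,0,95],[0,0,-75,0,95],[0,0,-110,0,95],[0,0,-130,0,95],[-20,20,-140,0,95],[-50,50,-140,0,95],[-80,80,-140,0,95],[-100,100,-140,0,95],[-100,100,-140,0,95]]'
python3 -m crank '[[0,0,0,0,95],[0,0,0,0,95],[0,0,0,0,95]]'
python3 -c "
from h import *
snap('scene','s8.png');snap('top','t8.png')
a=cv2.imread('pics/s8.png')[130:350,130:470];b=cv2.imread('pics/t8.png')[90:310,110:490]
cv2.imwrite('pics/m8.png',np.vstack([cv2.resize(a,(464,300)),cv2.resize(b,(464,269))]))
"
```

```text
t: 44.35
eef_pos: [658.6, -229.7, 121.3]
tcp_rot: [3.142, 0.0, -0.0]
ft_force: [-0.5, -0.4, -0.0]
opening: 0.905
grip_force: 0.0
t: 45.18
eef_pos: [555.2, -333.2, 262.7]
tcp_rot: [3.14, 0.0, -0.004]
ft_force: [-0.0, 0.5, 0.1]
opening: 0.999
grip_force: 0.0
t: 45.43
eef_pos: [559.3, -328.9, 261.7]
tcp_rot: [3.141, -0.0, 0.001]
ft_force: [-0.1, -0.4, 0.2]
opening: 0.999
grip_force: 0.0
```

View pics/m8.png

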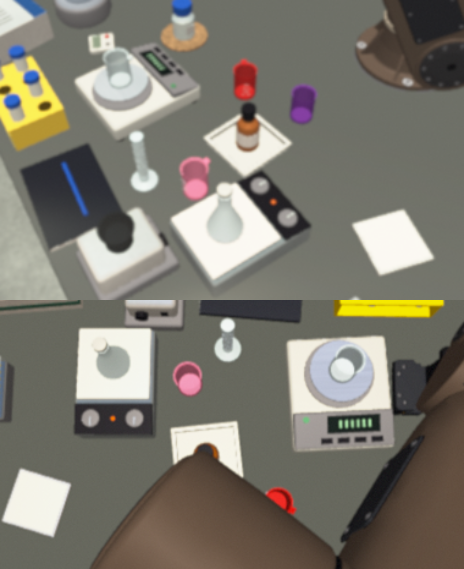

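The beaker stands on the pan, the flask on the stirrer, the amber bottle in the tray and the media bottle on the cork. The tile is empty and the cylinder is upright.

```bash
python3 -c "
from h import *
print(env.job_done())"
```

```text
the job is handed in; nothing more can be done
None
```

I handed the job in at about 45 s: flask on the stirrer, beaker on the balance, brown bottle in the tray and wide-capped bottle on the cork mat, all upright in the last pictures, with the tile empty and the cylinder untouched; no verdict came back.

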